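Strip a worn bush off its clamping stand

ROBOT

A 6-joint arm with a two-finger parallel gripper is mounted at the origin on a cart in front of the work surface, level with it; the furniture and walls round the work are solid. World frame = base frame: x ahead of the robot, y to its left, z up, the work surface at z = 0. Lengths are in m, angles in rad, forces in N, time in s.
With the tool pointing down it reaches from about 0.3 to 0.825 m from the base axis. Payload 5.4 kg.
Tool frame: the origin (TCP) lies at the very end of the fingers, on their centre line; the grasp point (between the pads) lies env.tcp_to_grasp behind it (env.tcp_to_grasp is the distance from the TCP to the grasp point, in m); y points along the fingers, z is the direction in which the jaws open and shut, and the axes are right-handed (so a half turn about y gives the same grasp; the last joint's range is limited). The gripper opens to 92 mm and grips with 3 to 60 N. Pads are 20 mm wide; open, the fingers measure 128 mm over their backs; the gripper's body (75 mm by 189 mm) begins 69 mm behind the grasp point.
Start: joints at [1.027, 0.158, 1.597, -0, 1.386, -0.21], TCP at [0.188, 0.543, 0.183] pointing down, gripper open.
Joint ranges: [-2.91, 2.91], [-0.94, 2.29], [0.18, 2.7], [-1.29, 4.43], [0.17, 2.64], [-3, 3]. Speed limits (rad/s): [2.57, 2.57, 3.14, 3.14, 3.14, 3.14].

INTERFACE

Orientations are given as a rotation vector (axis times angle).
In Python, from bench import env gives the robot as it stands.
- The arm moves only by the tool step_arm, never from a script. Its argument "targets" is one flat list of numbers, 7 for each row, row after row: the turn, a rotation vector about the tool's x, y, z normalised to -1 to 1, where 1 is 4 degrees, then the shift along the tool's x, y, z normalised to -1 to 1, where 1 is 50 mm, then the opening, from -1 (shut) to 1 (fully open). A call has 1 to 10 rows; each row shifts and turns the commanded pose from where the row before left it, along the tool's axes as they then stand; what a row does not reach is not made up. A row lasts 1/8 s, in which the tool goes at most 62.5 mm and 10.7 degrees, less where a joint would pass 70% of its speed; a pose out of reach is approached as far as the arm can. A call with a number of a shift or a turn outside -1 to 1 is refused whole. A call with a gripper value outside its range is refused whole. The fingers move at their own pace and stop on an object; "squeeze" is the grip in N (left out, the last holds). Time passes only in rows, so rows that do not move let the fingers close. It gives the time, the measured TCP pose, the force and the opening at its end, in the units of the state.
- env.get_obs(): the state, without advancing time (a new reading comes with each control period).
- env.snapshot(name): name is "side" or "top"; returns a dict with "frame" (420x560x3 uint8, red, green, blue), "camera_matrix" (3x3 intrinsics, pixels), "world_to_cam" (4x4, takes a point from world to camera coordinates). Camera axes: x right, y down, z forward; pixel columns grow to the right and rows downward; lengths in m; the calibration is good to about 2 mm. A picture is of the moment at which its call begins. There is no depth.
- env.job_done(): hands the job in, once; it reports no verdict.
The state is a dict: "t": time; "qpos": joint angles; "dq": joint speeds; "joint_efforts": joint torques, N m; "tool_pos": TCP position; "ee_rot": TCP orientation; "force": force on the tool from outside, world axes, zero at the start; "ft_torque": the same for the moment, N m; "opening": finger opening in m.
Only numpy, scipy, OpenCV 4.12 (cv2) and the standard library are available. Lean on these libraries where they do the work, as an engineer would, in place of code of your own. Each camera call takes 0.05 s, during which the arm holds its last target.

TASK

Strip the worn bush off the clamping stand, outermost part first: unscrew the wing nut from the stud and take it off, only then take off the washer under it, and put both in the parts bin. Then lift the bush off the stud and stand it upright on the bench close beside the other worn bush, setting it down without dropping it or knocking it over. Leave the other bush and the things lying about where they are.

Things in the scene. Friction and masses are not known exactly. Their poses are not given: they have to be found in the camera images.
- stand: Clamping stand fixed to the bench: dark round steel foot, 112 mm diameter, its middle seat 16 mm high, an upright steel stud in the centre (27 mm boss for 9 mm, then 17 mm thick, threaded above). Origin: centre of the underside, z up along the stud. Stacked round the stud, heights above the bench: worn bush 16 to 100 mm, washer 100 to 108 mm, wing nut from 108 mm.
- stud_top (a point): Top of the stud, on its axis, 137.6 mm above the bench. Its coarse right-hand thread, 19.6 mm over the crests, climbs 8 mm a turn: from above, counter-clockwise unscrews the nut. The thread lets go after 0.75 to 0.9 turn, which cannot be seen: before, the nut has up to 5 mm of slack upward and then catches hard; after, it lifts off freely. Turning further does no harm.
- wing_nut: Dark steel wing nut, run down by hand on the stud onto the washer. Flange 43 mm diameter, 6 mm high; hub above it 34 mm diameter, up to 29 mm; two wings, 96 mm over their ends. About 0.14 kg. Origin: centre of the underside, x along the wings, z up. Turns easily (under 0.1 N m) and stays where left: push a wing round with a fingertip, or grip the hub across the wings and turn in several grasps.
- nut_wing (a point): Outer part of one wing (the nut's +x side; the other is alike), 38.5 mm from the axis and 31.5 mm above the nut's underside. Wings are 7 mm thick flat blades that rise outward; at 30 mm from the axis they reach from about 17 to 34 mm, at 40 mm from 22 to 41 mm above the nut's underside.
- washer: Plain turned steel washer, outer diameter 60 mm, hole 25 mm, 8 mm thick, about 0.12 kg, on the stud between bush and nut; it overhangs the bush by 4 mm all round. Origin: centre of its underside, z up.
- worn_bush: Rusty worn sleeve, outer diameter 52 mm, bore about 31 mm, 84 mm long, about 0.74 kg, standing on the seat of the stand round the stud (loose fit) under the washer. Origin: centre of its lower end, z up along its axis. To clear the stud it must be lifted 122 mm.
- twin_bush: The other worn bush, of the same make and size (52 mm diameter, 84 mm high), standing upright and loose on the bench. Origin: centre of its lower end, z up.
- parts_bin: Open plastic parts bin, fixed to the bench, 169 x 138 x 62 mm outside. Origin: centre of its underside; inside it is 153 mm along its x (from -74 to +79) and 120 mm along its y, the floor 2 mm above the bench; the side and back (+x) walls are 60 mm high, the front (-x) wall 27 mm.
- grease_pot: Loose small pot with a lid, 63 mm in diameter, 54 mm high. Not needed. Origin: centre of its underside.
- cap_screw: Loose black cap screw lying on the bench, 44 mm long along its y, 15 mm thick. Not needed. Origin: centre of its underside.

How it is judged:
On the way, in this order (a step that is already met when the one before it is completed fails the run):
1. the wing nut is off and clear of the stud by more than 80 mm while the washer and the bush are still in place on the stand (horizontal distance between wing_nut and stand above 0.08 m and horizontal distance between each of washer, worn_bush and stand below 0.012 m and z of washer in the frame of stand below 0.108 m and z of worn_bush in the frame of stand below 0.022 m), for 0.05 s.
2. then the washer is off and clear of the stud by more than 70 mm while the bush is still on its seat (horizontal distance between washer and stand above 0.07 m and horizontal distance between worn_bush and stand below 0.012 m and z of worn_bush in the frame of stand below 0.022 m), for 0.05 s.
At the end, for the whole second after the job is handed in: Wing nut and washer lie in the parts bin (origins inside its walls, under 60 mm above the bench); the stripped bush stands upright (0.1 rad) on the bench, its axis under 140 mm from that of the other worn bush, which still stands; all at rest (under 0.02 m/s) (x of wing_nut in the frame of parts_bin between -0.074 and 0.079 m and y of wing_nut in the frame of parts_bin between -0.06 and 0.06 m and height (world z) of each of wing_nut, washer below 0.06 m and x of washer in the frame of parts_bin between -0.074 and 0.079 m and y of washer in the frame of parts_bin between -0.06 and 0.06 m and angle between each of worn_bush, twin_bush's own z axis and vertical below 0.1 rad and height (world z) of worn_bush between -0.006 and 0.006 m and horizontal distance between worn_bush and twin_bush below 0.14 m and linear speed of each of wing_nut, washer, worn_bush below 0.02 m/s); the robot touches nothing.
It fails at once if the stripped bush is dropped or knocked along: faster than 0.5 m/s while no finger holds it (linear speed of worn_bush above 0.5 m/s and contact force between the fingers and worn_bush below 0.3 N).
It fails at once if the stripped bush tips over more than 0.6 rad (angle between worn_bush's own z axis and vertical above 0.6 rad).
It fails at once if the other worn bush is moved more than 30 mm (distance of twin_bush from where it was at the start of the episode above 0.03 m).
It fails at once if the grease pot or the cap screw is moved more than 30 mm (distance of any of grease_pot, cap_screw from where it was at the start of the episode above 0.03 m).
It also fails if it takes over 72 s, if anything falls off the work surface, if the arm or the gripper's body presses on something with over 40 N, if the wrist force passes 120 N, or if a joint passes its speed limit or range.

## Working session

There is one attempt and no reset: what is moved stays moved. The work goes in short steps, Python scripts to look and compute and a tool call to move; the robot and the scene stay as the last step left them, time stands still between calls to the robot, and variables do not carry over. Pictures are saved under pics/ and viewed, and the job is handed in when it is done.

Besides the shell and the picture viewer there is one more tool, called after "Call:" as name(argument=value, ...) on one line, values as JSON. step_arm: Moves the arm, as the interface text tells. Its arguments: {"type":"object","properties":{"targets":{"type":"array","items":{"type":"number"}},"squeeze":{"type":"number"}},"required":["targets"]}

```bash
ls; mkdir -p pics
python3 - <<'E'
from bench import env
import cv2
o=env.get_obs()
print({k:(v if not hasattr(v,'round') else v) for k,v in o.items()}); print(env.tcp_to_grasp)
for n in ["side","top"]:
    s=env.snapshot(n); cv2.imwrite(f"pics/{n}0.png",s["frame"][:,:,::-1]); print(n,s["camera_matrix"].tolist(),s["world_to_cam"].round(4).tolist())
E
```

```text
pics
{'t': 0.0, 'qpos': array([ 1.02691498e+00,  1.59045249e-01,  1.59821843e+00,  8.25555679e-08,
        1.38620310e+00, -2.10127392e-01]), 'dq': array([-0.00011612, -0.00180866,  0.00010295, -0.00029722,  0.00016418,
       -0.00167659]), 'joint_efforts': array([ 1.08471006e-03, -3.85586965e+01, -3.22102869e+01,  7.01028574e-02,
        3.81366571e-02, -1.38424525e-04]), 'tool_pos': array([0.18803931, 0.54266201, 0.18202803]), 'ee_rot': array([-1.55662779,  0.2625165 , -0.26142824]), 'force': array([ 0.09097761, -0.16201217, -0.11221814]), 'ft_torque': array([0.00879909, 0.01917561, 0.0121675 ]), 'opening': 0.09181837351842655}
0.0187
side [[540.1659392968193, 0.0, 285.61056079155003], [0.0, 540.1659392968193, 196.8313199041707], [0.0, 0.0, 1.0]] [[0.8771, 0.48, -0.0172, -0.4575], [0.1917, -0.3828, -0.9037, 0.0259], [-0.4404, 0.7894, -0.4277, 1.6178], [0.0, 0.0, 0.0, 1.0]]
top [[537.9597377564114, 0.0, 280.79152407183335], [0.0, 537.9597377564114, 200.63487478397317], [0.0, 0.0, 1.0]] [[0.0223, -0.9995, 0.0203, 0.0394], [-0.9808, -0.0258, -0.1932, 0.528], [0.1936, -0.0156, -0.981, 1.1442], [0.0, 0.0, 0.0, 1.0]]
```

View pics/side0.png

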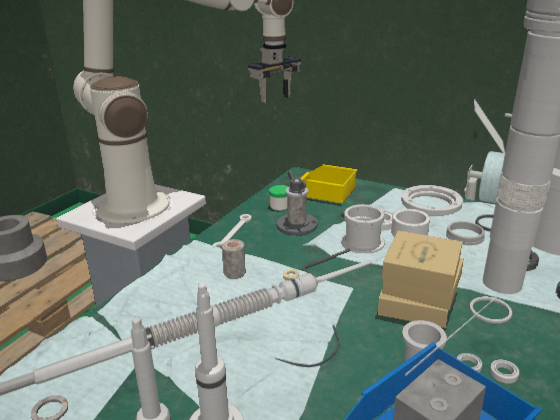

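View pics/top0.png

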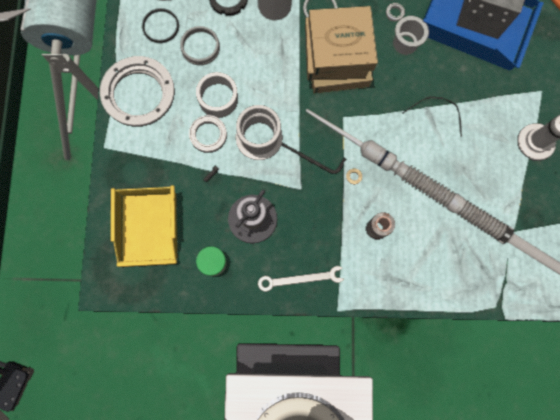

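Run:
```python
import cv2,numpy as np
a=cv2.imread("pics/top0.png");b=cv2.imread("pics/side0.png")
A=cv2.resize(a[165:285,195:315],None,fx=5,fy=5,interpolation=cv2.INTER_CUBIC)
cv2.imwrite("pics/z_top.png",A)
B=cv2.resize(b[160:260,240:360],None,fx=6,fy=6,interpolation=cv2.INTER_CUBIC)
cv2.imwrite("pics/z_side.png",B)
C=cv2.resize(a[150:290,100:400],None,fx=2.6,fy=2.6,interpolation=cv2.INTER_CUBIC)
cv2.imwrite("pics/z_top2.png",C)
```

```text
(no output)
```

View pics/z_top.png

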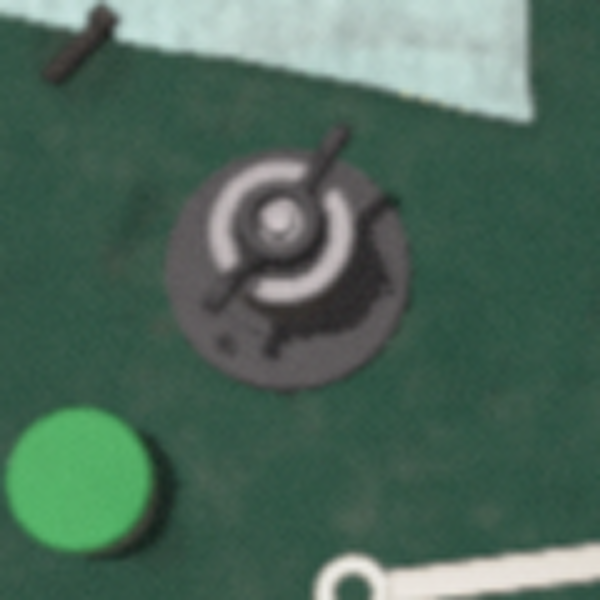

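View pics/z_side.png

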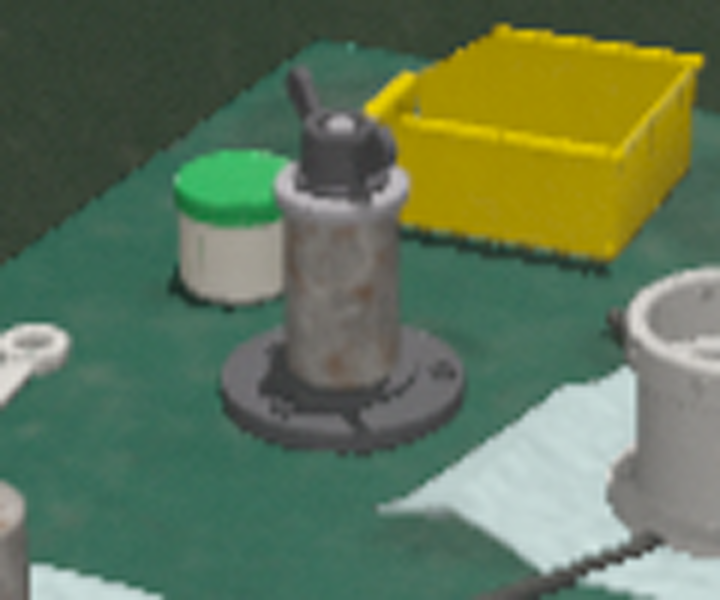

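View pics/z_top2.png

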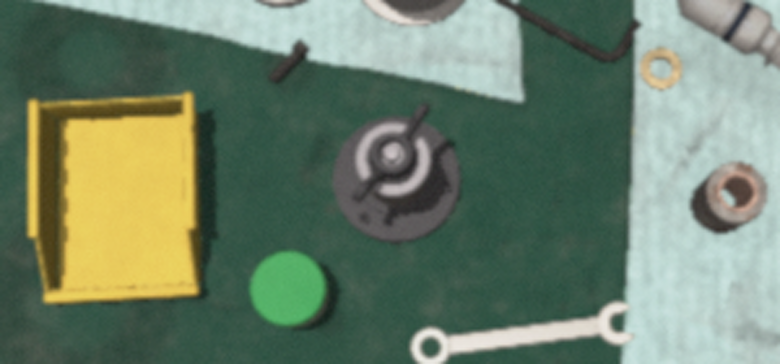

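```bash
cat > h.py <<'E'
import numpy as np,cv2
from bench import env
from scipy.spatial.transform import Rotation as R
def ray(s,uv,z):
    K=s["camera_matrix"];T=s["world_to_cam"];Rm=T[:3,:3];c=-Rm.T@T[:3,3]
    d=Rm.T@np.linalg.inv(K)@np.array([uv[0],uv[1],1.])
    return c+d*(z-c[2])/d[2]
def proj(s,p):
    q=s["world_to_cam"]@np.append(p,1); q=s["camera_matrix"]@q[:3]; return q[:2]/q[2]
E
python3 - <<'E'
from h import *
s=env.snapshot("top");sd=env.snapshot("side")
z5=lambda x,y:((x+.5)/5-.5+195,(y+.5)/5-.5+165)
print("washer",ray(s,z5(282,230),.108)); print("stud",ray(s,z5(279,221),.1376)); print("foot",ray(s,z5(287,269),.014))
a=ray(s,z5(346,130),.147);b=ray(s,z5(212,303),.147);print("wings",a,b,np.hypot(*(a-b)[:2]),np.degrees(np.arctan2(*(a-b)[1::-1])),(a+b)/2)
print("pot",ray(s,z5(79,478),.054))
# side check
z6=lambda x,y:((x+.5)/6-.5+240,(y+.5)/6-.5+160)
print("side stud",z6(342,127)); 
hsv=cv2.cvtColor(s["frame"],cv2.COLOR_RGB2HSV)
m=cv2.inRange(hsv,(20,120,80),(35,255,255)); ys,xs=np.where(m);print("yellow box",cv2.minAreaRect(np.c_[xs,ys].astype(np.float32)))
# washer bright mask
w=cv2.inRange(hsv,(0,0,130),(180,45,255))[190:240,230:280]; ys,xs=np.where(w); print(xs.mean()+230,ys.mean()+190,len(xs))
for u,v in [(176.5,187),(112,189),(114,240),(117,265.5),(176.5,264)]: pass
print("scr",ray(s,(211,174),.01))
p=ray(s,z5(282,230),.108)
print("side proj stud", proj(sd,[p[0],p[1],.1376]),"foot",proj(sd,[p[0],p[1],.014]))
B=cv2.resize(s["frame"][170:280,95:205],None,fx=5,fy=5,interpolation=cv2.INTER_CUBIC);cv2.imwrite("pics/z_bin.png",B[:,:,::-1])
B=cv2.resize(s["frame"][190:250,350:410],None,fx=8,fy=8,interpolation=cv2.INTER_CUBIC);cv2.imwrite("pics/z_twin.png",B[:,:,::-1])
E
```

```text
washer [0.49264392 0.11524324 0.108     ]
stud [0.49112463 0.11541437 0.1376    ]
foot [0.49130725 0.11612618 0.014     ]
wings [0.52796797 0.08889665 0.147     ] [0.45510667 0.14092732 0.147     ] 0.08953189507066338 -35.530847025491745 [0.49153732 0.11491198 0.147     ]
pot [0.3910068  0.20153024 0.054     ]
side stud (296.5833333333333, 180.75)
yellow box ((143.1438751220703, 225.6309356689453), (80.2888412475586, 64.75767517089844), 89.04515838623047)
250.68078175895766 210.3355048859935 307
scr [0.59361339 0.21451929 0.01      ]
side proj stud [295.98312739 178.69039764] foot [296.38883104 219.94384331]
```

View pics/z_bin.png

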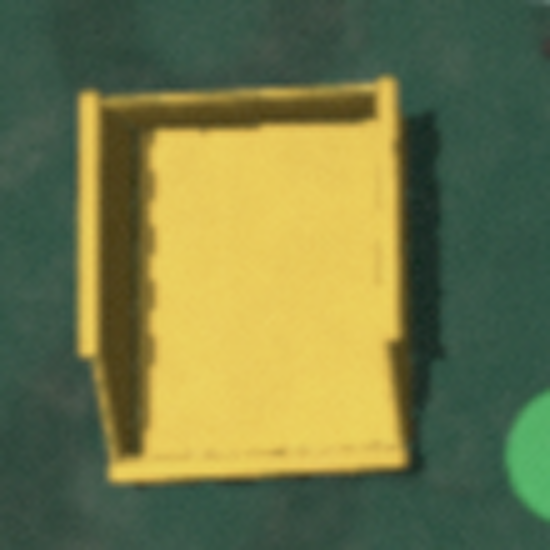

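View pics/z_twin.png

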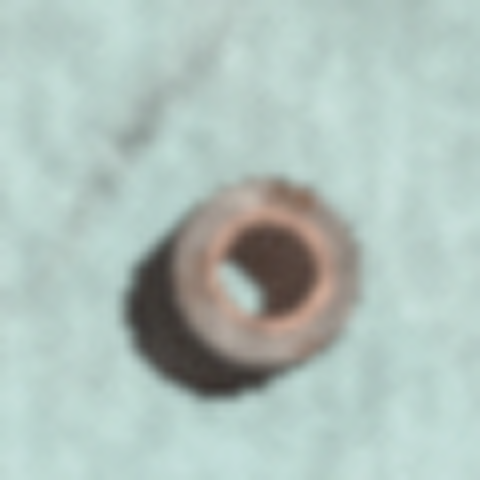

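Run:
```python
from h import *
s=env.snapshot("top")
z5=lambda x,y:((x+.5)/5-.5+95,(y+.5)/5-.5+170)
for n,p,z in [("BL",(80,92),.06),("BR",(397,78),.06),("FL",(110,480),.027),("FR",(408,466),.027)]: print(n,ray(s,z5(*p),z)[:2].round(4))
z8=lambda x,y:((x+.5)/8-.5+350,(y+.5)/8-.5+190)
print("twin",ray(s,z8(268,270),.084),env.get_obs()["t"])
o=env.get_obs();print(R.from_rotvec(o["ee_rot"]).as_matrix().round(3))
```

```text
BL [0.5436 0.4274]
BR [0.5537 0.2889]
FL [0.3764 0.4099]
FR [0.3857 0.2796]
twin [ 0.4764801  -0.16831469  0.084     ] 0.25
[[ 0.945 -0.     0.328]
 [-0.328 -0.001  0.945]
 [-0.    -1.    -0.001]]
```

Call:
step_arm(targets=[0,-1,0,0,-0.1,0,-1,0,-1,0,0,-0.1,0,-1,0,-1,0,0,-0.1,0,-1,0,-1,0,0,-0.1,0,-1,0,-0.78,0,0,0,0,-1], squeeze=20)

```text
t: 0.88
tool_pos: [0.1885, 0.5434, 0.2034]
ee_rot: [-1.57, -0.002, 0.001]
force: [0.3, 0.6, 0.1]
opening: 0.0444
```

Call:
step_arm(targets=[0,0,0,0.6,0,-0.9,-1,0,0,0,0.6,0,-0.9,-1,0,0,0,0.6,0,-0.9,-1,0,0,0,0.6,0,-0.9,-1,0,0,0,0.6,0,-0.9,-1,0,0,0,0.6,0,-0.9,-1,0,0,0,0.6,0,-0.9,-1,0,0,0,0.6,0,-0.9,-1,0,0,0,0.6,0,-0.9,-1,0,0,0,0.2,0,-0.4,-1])

```text
t: 2.12
tool_pos: [0.4695, 0.1158, 0.2029]
ee_rot: [-1.571, 0.002, -0.002]
force: [-0.3, 0.6, -0.3]
opening: 0.0003
```

Call:
step_arm(targets=[0,0,0,0.6,0,-0.86,-1,0,0,0,0,0,0,-1,0,0,0,0,0.6,0,-1,0,0,0,0,0.6,0,-1,0,0,0,0,0.4,0,-1,0,0,0,0,0,0,-1])

```text
t: 2.88
tool_pos: [0.4963, 0.0761, 0.1214]
ee_rot: [-1.57, 0.003, 0.004]
force: [0.5, -0.7, 1.4]
opening: 0.0007
```

Run:
```python
from h import *
s=env.snapshot("top");sd=env.snapshot("side")
A=cv2.resize(s["frame"][165:285,195:315],None,fx=5,fy=5,interpolation=cv2.INTER_CUBIC)
B=cv2.resize(sd["frame"][120:240,240:360],None,fx=5,fy=5,interpolation=cv2.INTER_CUBIC)
cv2.imwrite("pics/p1.png",cv2.resize(np.hstack([A,B]),(800,400))[:,:,::-1])
# plan
c=np.array([.4915,.1155]);r=.043
cur=env.get_obs()["tool_pos"];print(cur,env.get_obs()["force"])
p=cur[:2]
for a in np.arange(-65,326,15):
    q=c+r*np.array([np.cos(np.radians(a)),np.sin(np.radians(a))]); d=((q-p)/.05).round(2); p=p+d*.05; print(a,d.tolist())
```

```text
[0.49849406 0.07575058 0.1237641 ] [0.67672061 0.75981181 0.19136937]
-65 [0.22, 0.02]
-50 [0.19, 0.12]
-35 [0.15, 0.16]
-20 [0.11, 0.2]
-5 [0.05, 0.22]
10 [-0.01, 0.22]
25 [-0.07, 0.22]
40 [-0.12, 0.19]
55 [-0.17, 0.15]
70 [-0.2, 0.1]
85 [-0.21, 0.05]
100 [-0.23, -0.01]
115 [-0.21, -0.07]
130 [-0.19, -0.12]
145 [-0.15, -0.16]
160 [-0.11, -0.2]
175 [-0.05, -0.22]
190 [0.01, -0.22]
205 [0.07, -0.22]
220 [0.12, -0.19]
235 [0.17, -0.15]
250 [0.2, -0.1]
265 [0.22, -0.05]
280 [0.22, 0.01]
295 [0.21, 0.07]
310 [0.19, 0.12]
325 [0.15, 0.16]
```

View pics/p1.png

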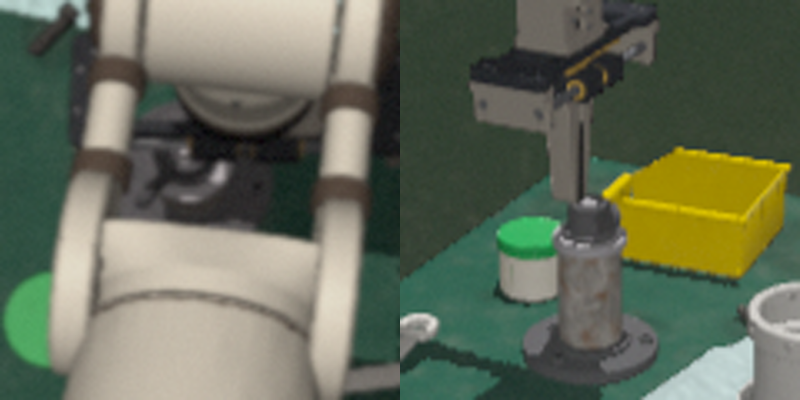

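Run:
```python
from h import *
sd=env.snapshot("side");o=env.get_obs();print(o["tool_pos"],o["force"],o["t"])
for p in [o["tool_pos"],[.4915,.1155,.1376],[.528,.089,.147],[.455,.141,.147]]: print(proj(sd,p))
B=cv2.resize(sd["frame"][150:210,265:325],None,fx=10,fy=10,interpolation=cv2.INTER_CUBIC)
cv2.imwrite("pics/p2.png",B[:,:,::-1])
```

```text
[0.4989596  0.07559041 0.1242164 ] [0.59065403 0.38180488 0.38753192] 3.025
[291.09200216 189.27761434]
[295.64643679 178.57968989]
[303.36238688 181.39514246]
[288.07989748 169.67511459]
```

View pics/p2.png

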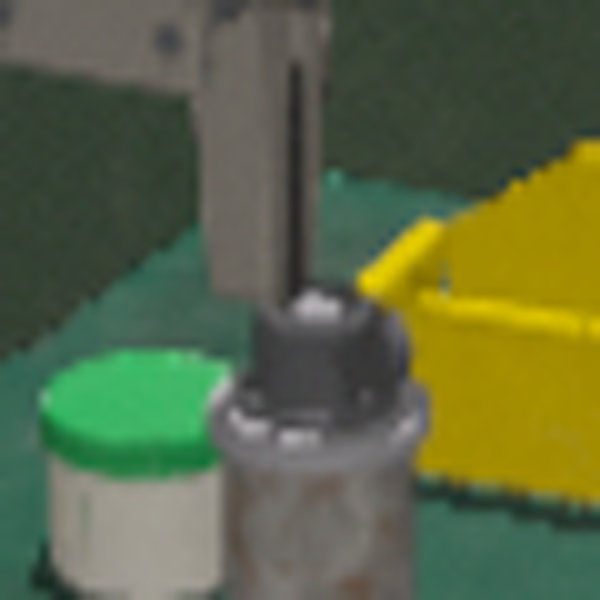

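Run:
```python
from h import *
a=cv2.imread("pics/top0.png");b=cv2.imread("pics/side0.png")
A=cv2.resize(a[340:420,0:80],None,fx=5,fy=5,interpolation=cv2.INTER_CUBIC)
B=cv2.resize(b[30:110,235:315],None,fx=5,fy=5,interpolation=cv2.INTER_CUBIC)
cv2.imwrite("pics/p3.png",np.hstack([A,B]))
s=env.snapshot("top");sd=env.snapshot("side")
Rm=R.from_rotvec([-1.55662779,  0.2625165 , -0.26142824]).as_matrix()
t=np.array([0.18803931, 0.54266201, 0.18202803])
for dz in (-.046,0,.046):
  for dy in (0,-.0877):
    p=t+Rm@np.array([0,dy,dz]); print(dz,dy,(proj(s,p)-[0,340])*5,(proj(sd,p)-[235,30])*5+[400,0])
```

```text
-0.046 0 [177.29487247 145.14465882] [552.25907706 402.97894251]
-0.046 -0.0877 [ 65.61181227 174.54634968] [548.15346959 276.4638151 ]
0 0 [ 63.46842896 100.17868742] [602.55682176 389.73394346]
0 -0.0877 [-58.71603598 125.24367263] [599.53167839 264.84721735]
0.046 0 [-49.82685998  55.42254319] [651.39779066 376.8725599 ]
0.046 -0.0877 [-182.40888517   76.19280686] [649.39211837 253.57378668]
```

View pics/p3.png

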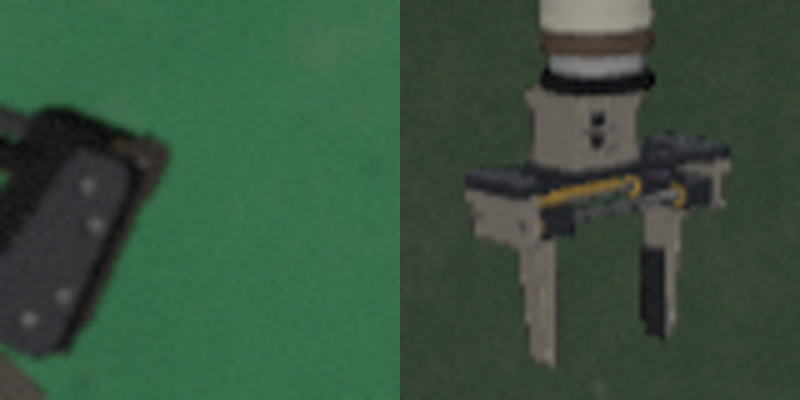

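Call:
step_arm(targets=[0,0,0,0,0,-0.94,-1,0,0,0,0,0.8,0,-1,0,0,0,0,0.8,0,-1,0,0,0,0,0,0,-1])

```text
t: 3.62
tool_pos: [0.4959, 0.0286, 0.041]
ee_rot: [-1.57, 0.005, 0.004]
force: [-0.4, -0.4, -0.0]
opening: 0.0002
```

Run:
```python
from h import *
sd=env.snapshot("side");o=env.get_obs();print(o["tool_pos"],o["force"],o["t"])
print((proj(sd,o["tool_pos"])-[250,150])*8)
B=cv2.resize(sd["frame"][150:225,250:325],None,fx=8,fy=8,interpolation=cv2.INTER_CUBIC)
cv2.imwrite("pics/p4.png",B[:,:,::-1])
```

```text
[0.49789837 0.02832916 0.04309491] [-0.63447916  0.19617193 -0.10566751] 3.675
[260.34653856 595.12714066]
```

View pics/p4.png

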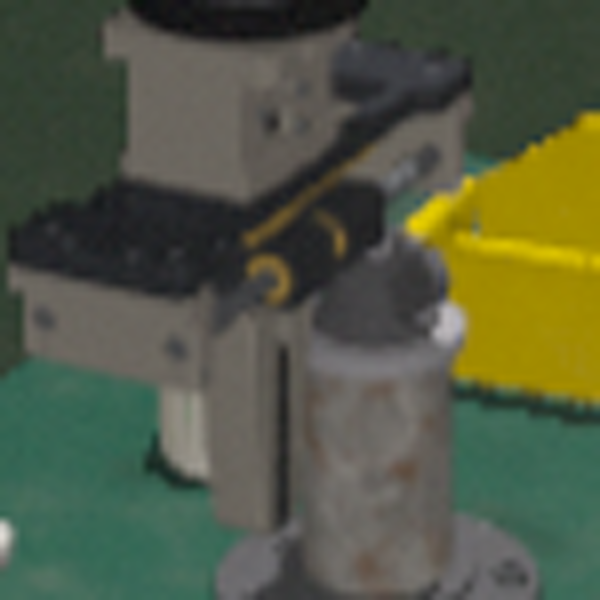

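Call:
step_arm(targets=[0,0,0,0,-0.1,-0.6,-1,0,0,0,0,0,-0.6,-1,0,0,0,0,0.4,0,-1,0,0,0,0,0.4,0,-1,0,0,0,0,0,0,-1])

```text
t: 4.3
tool_pos: [0.4989, -0.0319, 0.0091]
ee_rot: [-1.571, -0.001, -0.0]
force: [-0.1, -0.7, 0.3]
opening: 0.0002
```

Run:
```python
from h import *
sd=env.snapshot("side");o=env.get_obs();print(o["tool_pos"],o["force"],o["t"])
print((proj(sd,o["tool_pos"])-[240,170])*8)
B=cv2.resize(sd["frame"][170:245,240:315],None,fx=8,fy=8,interpolation=cv2.INTER_CUBIC)
cv2.imwrite("pics/p5.png",B[:,:,::-1])
```

```text
[ 0.49962624 -0.03202555  0.00977226] [0.68405803 0.64581953 0.08844406] 4.35
[254.8438579  609.73467875]
```

View pics/p5.png

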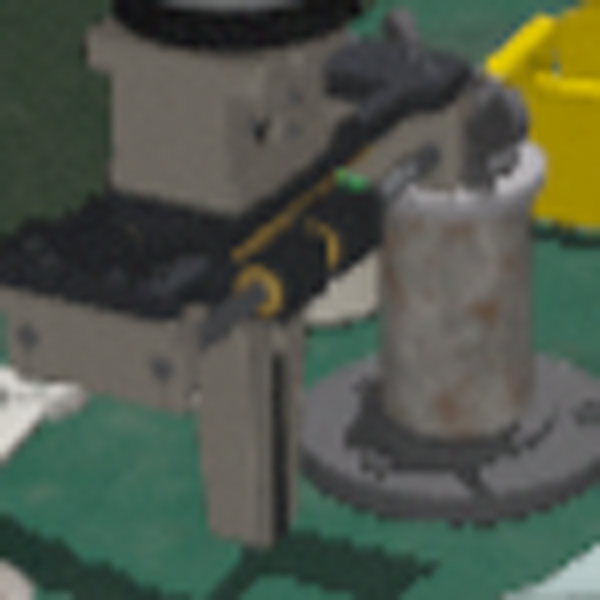

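Call:
step_arm(targets=[0,0,0,0,0.2,0,-1,0,0,0,0,0.1,0,-1])

```text
t: 4.6
tool_pos: [0.4988, -0.0318, -0.0068]
ee_rot: [-1.571, -0.001, -0.001]
force: [0.2, 0.2, 0.0]
opening: 0.0008
```

Call:
step_arm(targets=[0,0,0,0,0.1,0,-1,0,0,0,0,0,0,-1])

```text
t: 4.85
tool_pos: [0.4979, -0.0316, -0.0125]
ee_rot: [-1.57, 0.001, 0.001]
force: [-0.5, 0.9, -0.0]
opening: 0.0002
```

Call:
step_arm(targets=[0,0,0,0,0.1,0,-1,0,0,0,0,0.04,0,-1])

```text
t: 5.1
tool_pos: [0.4981, -0.0317, -0.0193]
ee_rot: [-1.571, 0.0, 0.0]
force: [0.2, -0.0, -0.1]
opening: 0.0008
```

Call:
step_arm(targets=[0,0,0,0,0.04,0,-1,0,0,0,0,0.0,0,-1])

```text
t: 5.35
tool_pos: [0.4982, -0.0317, -0.0212]
ee_rot: [-1.571, 0.0, 0.0]
force: [0.2, -0.1, 0.4]
opening: 0.0002
```

Call:
step_arm(targets=[0,0,0,0,0.04,0,-1,0,0,0,0,0.0,0,-1])

```text
t: 5.6
tool_pos: [0.4982, -0.0317, -0.0231]
ee_rot: [-1.571, 0.0, 0.0]
force: [0.6, -0.3, -0.3]
opening: 0.0003
```

Call:
step_arm(targets=[0,0,0,0,0.04,0,-1,0,0,0,0,0.0,0,-1])

```text
t: 5.85
tool_pos: [0.4981, -0.0317, -0.0252]
ee_rot: [-1.571, 0.0, 0.0]
force: [1.2, -0.3, -0.6]
opening: 0.0007
```

Call:
step_arm(targets=[0,0,0,0,0.04,0,-1,0,0,0,0,0.0,0,-1])

```text
t: 6.1
tool_pos: [0.4982, -0.0317, -0.0272]
ee_rot: [-1.571, 0.0, 0.0]
force: [-0.0, -0.4, -0.6]
opening: 0.0002
```

Call:
step_arm(targets=[0,0,0,0,0.04,0,-1,0,0,0,0,0.0,0,-1])

```text
t: 6.35
tool_pos: [0.4981, -0.0317, -0.0292]
ee_rot: [-1.571, 0.0, 0.0]
force: [-0.3, 0.2, -0.2]
opening: 0.0002
```

Run:
```python
from h import *
sd=env.snapshot("side");o=env.get_obs();print(o["tool_pos"],o["force"],o["t"])
print((proj(sd,o["tool_pos"])-[240,170])*8)
B=cv2.resize(sd["frame"][170:245,240:315],None,fx=8,fy=8,interpolation=cv2.INTER_CUBIC)
cv2.imwrite("pics/p6.png",B[:,:,::-1])
```

```text
[ 0.49825355 -0.03176493 -0.02909   ] [ 0.29697348 -0.73910428 -0.51272465] 6.4
[254.95336405 713.15351372]
```

View pics/p6.png

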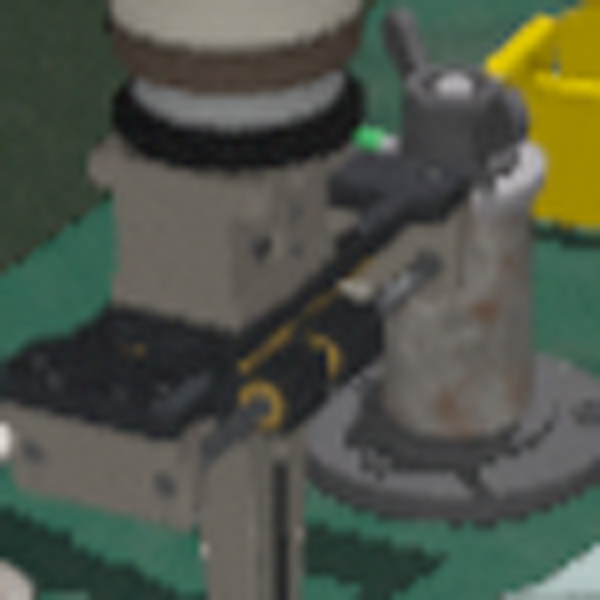

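Run:
```python
from h import *
sd=env.snapshot("side");o=env.get_obs();print(o["tool_pos"],o["force"],o["t"])
print((proj(sd,o["tool_pos"])-[240,205])*10, (proj(sd,[.498,-.032,0])-[240,205])*10)
B=cv2.resize(sd["frame"][205:265,240:300],None,fx=10,fy=10,interpolation=cv2.INTER_CUBIC)
cv2.imwrite("pics/p7.png",B[:,:,::-1])
```

```text
[ 0.49830692 -0.03176715 -0.02902689] [-0.25983512  0.31012931  0.71950729] 6.45
[318.8605986  541.28628315] [314.14773726 443.8743036 ]
```

View pics/p7.png

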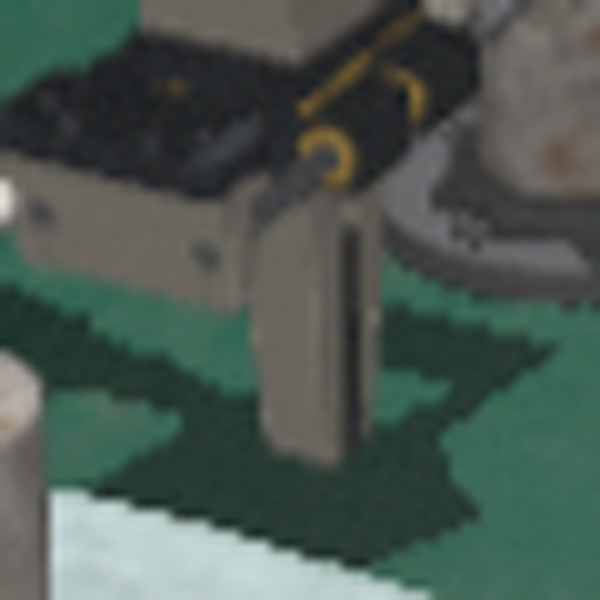

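Call:
step_arm(targets=[0,0,0,0,0.03,0,-1,0,0,0,0,0.0,0,-1])

```text
t: 6.7
tool_pos: [0.4982, -0.0318, -0.0306]
ee_rot: [-1.571, 0.0, 0.0]
force: [-0.5, 0.1, 0.1]
opening: 0.0005
```

Call:
step_arm(targets=[0,0,0,0,0.03,0,-1,0,0,0,0,0.0,0,-1])

```text
t: 6.95
tool_pos: [0.4985, -0.0318, -0.0312]
ee_rot: [-1.571, 0.0, 0.0]
force: [-2.7, 0.7, 7.5]
opening: 0.0004
```

Call:
step_arm(targets=[0,0,0,0,-0.8,0,-1,0,0,0,0,-0.8,0,-1,0,0,0,0,-0.84,0,-1,0,0,0,0,0,0.7,-1,0,0,0,0,0,0.7,-1,0,0,0,0,0,0.7,-1,0,0,0,0,0,0,-1])

```text
t: 7.82
tool_pos: [0.498, 0.0749, 0.0899]
ee_rot: [-1.571, -0.002, 0.003]
force: [0.5, -0.4, 0.0]
opening: 0.0005
```

Run:
```python
from h import *
sd=env.snapshot("side");o=env.get_obs();print(o["tool_pos"],o["force"],o["t"])
B=cv2.resize(sd["frame"][150:210,265:325],None,fx=10,fy=10,interpolation=cv2.INTER_CUBIC)
cv2.imwrite("pics/p8.png",B[:,:,::-1])
```

```text
[0.49815964 0.07370846 0.08986971] [-0.1126372  -0.41760647  0.96097478] 7.875
```

View pics/p8.png

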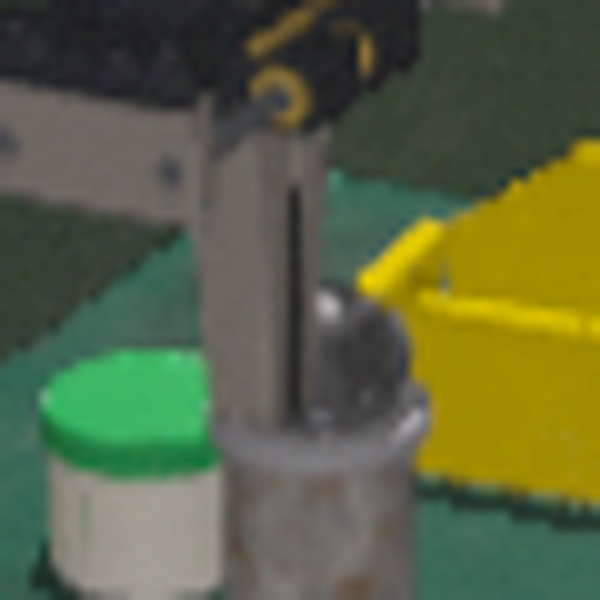

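Call:
step_arm(targets=[0,0,0,0.22,0,0.05,-1,0,0,0,0.19,0,0.13,-1,0,0,0,0.15,0,0.16,-1,0,0,0,0.11,0,0.2,-1,0,0,0,0.05,0,0.22,-1,0,0,0,-0.01,0,0.22,-1])

```text
t: 8.62
tool_pos: [0.534, 0.1231, 0.09]
ee_rot: [-1.571, -0.0, -0.0]
force: [0.5, 0.4, -0.5]
opening: 0.0006
```

Run:
```python
from h import *
sd=env.snapshot("side");o=env.get_obs();print(o["tool_pos"],o["force"],o["t"])
B=cv2.resize(sd["frame"][150:210,265:325],None,fx=10,fy=10,interpolation=cv2.INTER_CUBIC)
cv2.imwrite("pics/p9.png",B[:,:,::-1])
```

```text
[0.53365151 0.12435693 0.09002085] [-1.37912318  1.01004533  0.13069216] 8.675
```

View pics/p9.png

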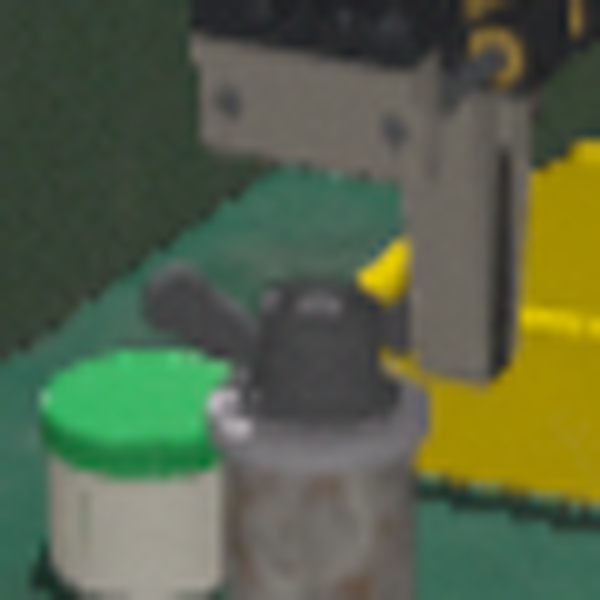

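Call:
step_arm(targets=[0,0,0,-0.07,0,0.22,-1,0,0,0,-0.12,0,0.19,-1,0,0,0,-0.17,0,0.15,-1,0,0,0,-0.2,0,0.1,-1,0,0,0,-0.21,0,0.05,-1,0,0,0,-0.23,0,-0.01,-1,0,0,0,-0.21,0,-0.07,-1,0,0,0,-0.19,0,-0.12,-1,0,0,0,-0.15,0,-0.16,-1,0,0,0,-0.11,0,-0.2,-1])

```text
t: 9.93
tool_pos: [0.4503, 0.129, 0.0899]
ee_rot: [-1.571, 0.0, 0.0]
force: [-0.2, 0.9, 0.2]
opening: 0.0003
```

Call:
step_arm(targets=[0,0,0,-0.05,0,-0.22,-1,0,0,0,0.01,0,-0.22,-1,0,0,0,0.07,0,-0.22,-1,0,0,0,0.12,0,-0.19,-1,0,0,0,0.17,0,-0.15,-1,0,0,0,0.2,0,-0.1,-1,0,0,0,0.22,0,-0.05,-1,0,0,0,0.22,0,0.01,-1,0,0,0,0,0,0,-1])

```text
t: 11.05
tool_pos: [0.4999, 0.0728, 0.0902]
ee_rot: [-1.571, -0.001, -0.0]
force: [0.2, 0.3, 0.2]
opening: 0.0003
```

Run:
```python
from h import *
sd=env.snapshot("side");o=env.get_obs();print(o["tool_pos"],o["force"],o["t"])
B=cv2.resize(sd["frame"][150:210,265:325],None,fx=10,fy=10,interpolation=cv2.INTER_CUBIC)
cv2.imwrite("pics/p10.png",B[:,:,::-1])
d=o["tool_pos"][:2]-[.4915,.1155];print(np.degrees(np.arctan2(d[1],d[0])),np.hypot(*d))
```

```text
[0.49930534 0.07288954 0.09003087] [ 0.54229046 -0.34675769 -0.35098732] 11.1
-79.61969400861119 0.043319445763373626
```

View pics/p10.png

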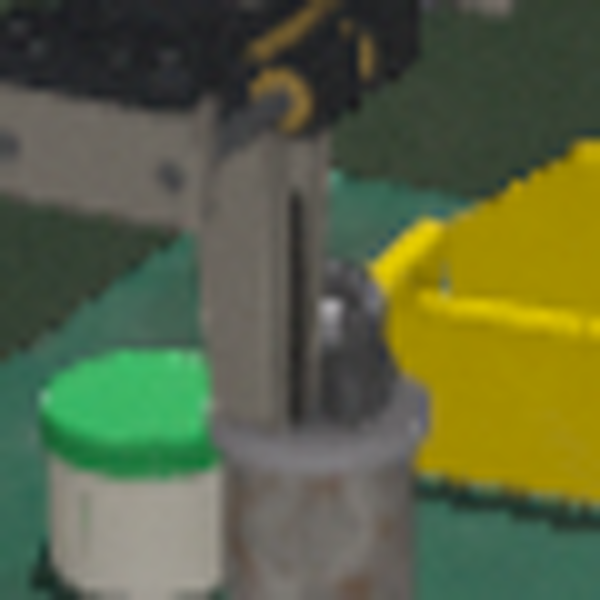

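Call:
step_arm(targets=[0,0,0,0.21,0,0.07,-1,0,0,0,0.19,0,0.12,-1,0,0,0,0.15,0,0.16,-1,0,0,0,0,0,0,-1,0,0,0,-0.1,0,-0.4,-1,0,0,0,0,-1,-0.2,-1,0,0,0,-0.3,-1,-1,-1,0,0,0,-1,0,0,1,0,0,0,-1,0,0,1,0,0,0,-1,0,0,1])

```text
t: 12.35
tool_pos: [0.3574, 0.0171, 0.1834]
ee_rot: [-1.571, -0.001, -0.001]
force: [-0.5, 0.3, -0.0]
opening: 0.0287
```

Run:
```python
from h import *
s=env.snapshot("top");sd=env.snapshot("side");o=env.get_obs();print(o["tool_pos"],o["force"],o["t"])
A=cv2.resize(s["frame"][185:245,225:285],None,fx=6.6,fy=6.6,interpolation=cv2.INTER_CUBIC)
B=cv2.resize(sd["frame"][150:210,265:325],None,fx=6.6,fy=6.6,interpolation=cv2.INTER_CUBIC)
cv2.imwrite("pics/p11.png",np.hstack([A,B])[:,:,::-1])
```

```text
[0.35548122 0.01770857 0.18276516] [ 0.58302752  0.83790406 -0.74630574] 12.45
```

View pics/p11.png

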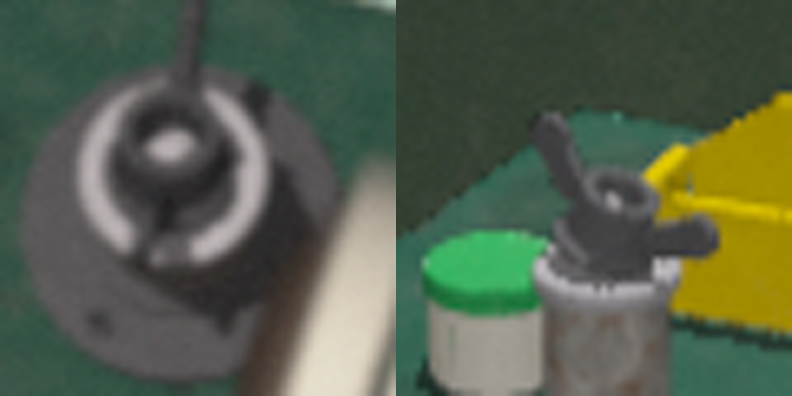

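Run:
```python
from h import *
s=env.snapshot("top")
f=lambda x,y:(225+(x+.5)/6.6-.5,185+(y+.5)/6.6-.5)
print("hub",ray(s,f(170,143),.143),"studtop",ray(s,f(175,146),.1376))
a=ray(s,f(195,0),.145);b=ray(s,f(155,250),.165);print(a,b)
a=ray(s,f(195,-6),.14);b=ray(s,f(150,255),.17);print(a,b)
o=env.get_obs();print(o["tool_pos"],o["t"])
```

```text
hub [0.49545034 0.11550415 0.143     ] studtop [0.49554236 0.11414443 0.1376    ]
[0.54052299 0.10915351 0.145     ] [0.45850179 0.1180169  0.165     ]
[0.54358191 0.10939277 0.14      ] [0.45617955 0.11923839 0.17      ]
[0.35773074 0.01725093 0.18345483] 12.5
```

Call:
step_arm(targets=[0,1,0,0,0,0,1,0,0.75,0,0,0,0,1,0,0,0,0.62,0,0.57,1,0,0,0,0.62,0,0.57,1,0,0,0,0.62,0,0.57,1,0,0,0,0.62,0,0.57,1,0,0,0,0,0,0,1])

```text
t: 13.38
tool_pos: [0.4976, 0.1165, 0.1822]
ee_rot: [-1.568, 0.095, -0.094]
force: [-0.7, 0.3, -0.4]
opening: 0.0923
```

Run:
```python
from h import *
s=env.snapshot("top");sd=env.snapshot("side");o=env.get_obs();print(o["tool_pos"],o["ee_rot"],o["opening"],o["t"])
A=cv2.resize(s["frame"][165:265,205:305],None,fx=4,fy=4,interpolation=cv2.INTER_CUBIC)
B=cv2.resize(sd["frame"][130:210,255:335],None,fx=5,fy=5,interpolation=cv2.INTER_CUBIC)
cv2.imwrite("pics/p12.png",np.hstack([A,B])[:,:,::-1])
```

```text
[0.49572584 0.11519922 0.18269304] [-1.56875163  0.09619373 -0.09474691] 0.09211672677086796 13.475
```

View pics/p12.png

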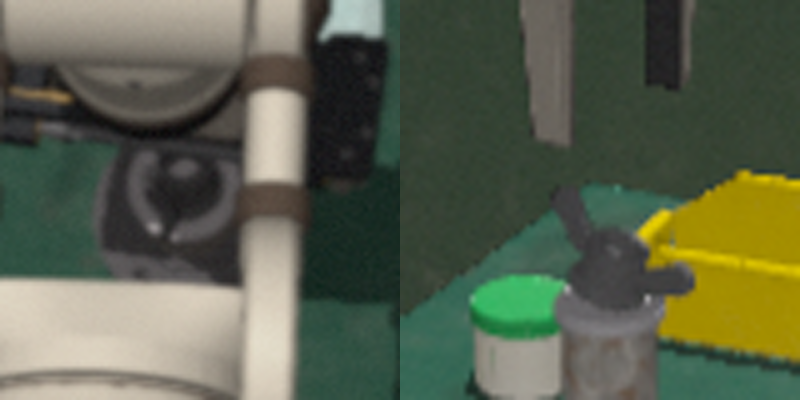

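Call:
step_arm(targets=[0,0,0,0,0.6,0,1,0,0,0,0,0.6,0,1,0,0,0,0,0.3,0,1,0,0,0,0,0.2,0,1])

```text
t: 13.98
tool_pos: [0.4954, 0.1147, 0.0981]
ee_rot: [-1.569, 0.096, -0.097]
force: [-0.3, 0.5, 0.5]
opening: 0.0919
```

Call:
step_arm(targets=[0,0,0,0,0,0,-1,0,0,0,0,0,0,-1,0,0,0,0,0,0,-1,0,0,0,0,0,0,-1,0,0,0,0,0,0,-1,0,0,0,0,0,0,-1], squeeze=20)

```text
t: 14.72
tool_pos: [0.4954, 0.1144, 0.0983]
ee_rot: [-1.57, 0.096, -0.096]
force: [0.8, -0.7, 0.7]
opening: 0.035
```

Run:
```python
from h import *
sd=env.snapshot("side");o=env.get_obs();print(o["tool_pos"],o["force"],o["opening"],o["t"])
B=cv2.resize(sd["frame"][130:210,255:335],None,fx=7,fy=7,interpolation=cv2.INTER_CUBIC)
cv2.imwrite("pics/p13.png",B[:,:,::-1])
```

```text
[0.49535916 0.1143557  0.09834617] [-0.8228671  -2.61313102  0.72580642] 0.03452814416607894 14.775
```

View pics/p13.png

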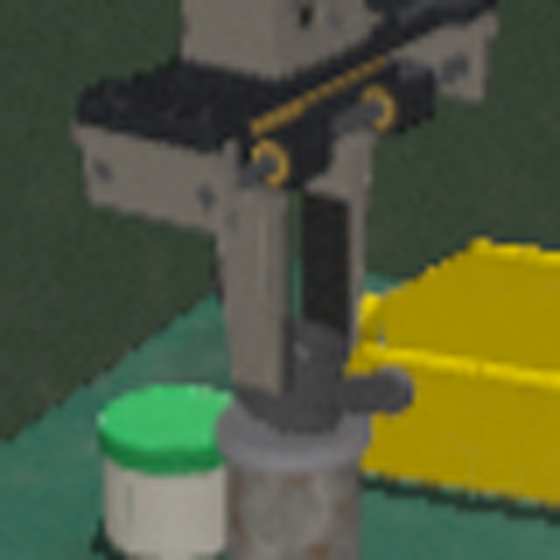

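Call:
step_arm(targets=[0,0,0,0,0,0,-1,0,0,0,0,-0.15,0,-1,0,0,0,0,-0.15,0,-1], squeeze=30)

```text
t: 15.15
tool_pos: [0.4952, 0.1148, 0.1124]
ee_rot: [-1.569, 0.097, -0.096]
force: [3.5, -2.5, -5.8]
opening: 0.0344
```

Call:
step_arm(targets=[0,0,0,0,-0.3,0,-1,0,0,0,0,-0.5,0,-1,0,0,0,0,-0.5,0,-1])

```text
t: 15.52
tool_pos: [0.4952, 0.1158, 0.1801]
ee_rot: [-1.567, 0.096, -0.096]
force: [-1.3, -0.3, -2.1]
opening: 0.0345
```

Run:
```python
from h import *
sd=env.snapshot("side");o=env.get_obs();print(o["tool_pos"],o["force"],o["opening"],o["t"])
B=cv2.resize(sd["frame"][110:210,245:345],None,fx=6,fy=6,interpolation=cv2.INTER_CUBIC)
cv2.imwrite("pics/p14.png",B[:,:,::-1])
```

```text
[0.49750696 0.11577425 0.18404852] [ 1.91762843 -0.17704746  1.97566681] 0.03405380490091647 15.575
```

View pics/p14.png

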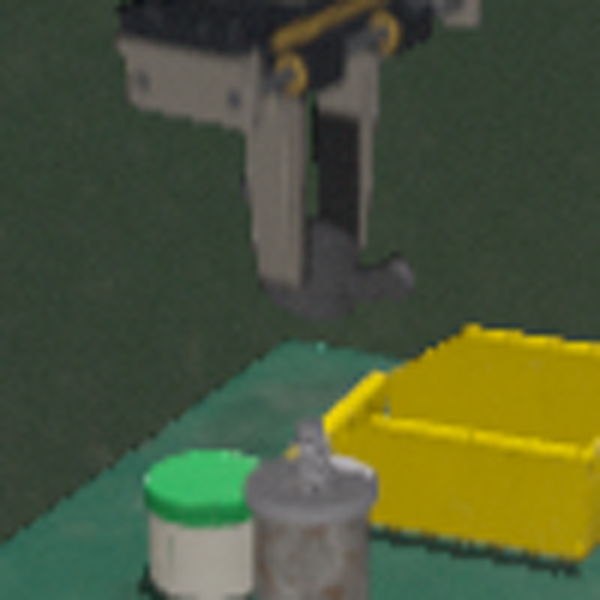

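Call:
step_arm(targets=[0,0,0,-0.34,0,0.9,-1,0,0,0,-0.34,0,0.9,-1,0,0,0,-0.34,0,0.9,-1,0,0,0,-0.34,0,0.9,-1,0,0,0,-0.34,0,0.9,-1,0,1,0,0,0,0,-1,0,1,0,0,0,0,-1,0,1,0,0,0,0,-1,0,1,0,0,0,0,-1,0,1,0,0,0,0,-1])

```text
t: 16.82
tool_pos: [0.4379, 0.3492, 0.1786]
ee_rot: [-1.538, 0.372, -0.37]
force: [0.4, 0.3, -1.6]
opening: 0.0343
```

Call:
step_arm(targets=[0,1,0,0,0,0,-1,0,1,0,0,0,0,-1,0,1,0,0,0,0,-1,0,1,0,0,0,0,-1,0,1,0,0,0,0,-1,0,1,0,0,0,0,-1,0,1,0,0,0,0,-1,0,1,0,0,0,0,-1,0,1,0,0,0,0,-1,0,1,0,0,0,0,-1])

```text
t: 18.08
tool_pos: [0.438, 0.3492, 0.1786]
ee_rot: [-1.372, 0.911, -0.909]
force: [-0.0, -0.7, -2.3]
opening: 0.0346
```

Call:
step_arm(targets=[0,1,0,0,0,0,-1,0,1,0,0,0,0,-1,0,1,0,0,0,0,-1,0,1,0,0,0,0,-1,0,0.6,0,0,0,0,-1,0,0,0,0,0.5,0,-1,0,0,0,0,0.5,0,-1,0,0,0,0,0,0,-1])

```text
t: 19.08
tool_pos: [0.4364, 0.3482, 0.1264]
ee_rot: [-1.251, 1.153, -1.148]
force: [-0.7, -0.1, -1.3]
opening: 0.034
```

Run:
```python
from h import *
s=env.snapshot("top");sd=env.snapshot("side");o=env.get_obs();print(o["tool_pos"],o["force"],o["opening"],o["t"],R.from_rotvec(o["ee_rot"]).as_matrix()[:,2])
A=cv2.resize(s["frame"][165:285,95:215],None,fx=3.33,fy=3.33,interpolation=cv2.INTER_CUBIC)
B=cv2.resize(sd["frame"][110:230,260:380],None,fx=3.33,fy=3.33,interpolation=cv2.INTER_CUBIC)
cv2.imwrite("pics/p15.png",np.hstack([A,B])[:,:,::-1])
```

```text
[0.43855838 0.34912418 0.12915553] [ 0.02164679  0.97248983 -0.9270791 ] 0.034348405704626155 19.175 [9.96773518e-01 8.02643428e-02 4.35234733e-04]
```

View pics/p15.png

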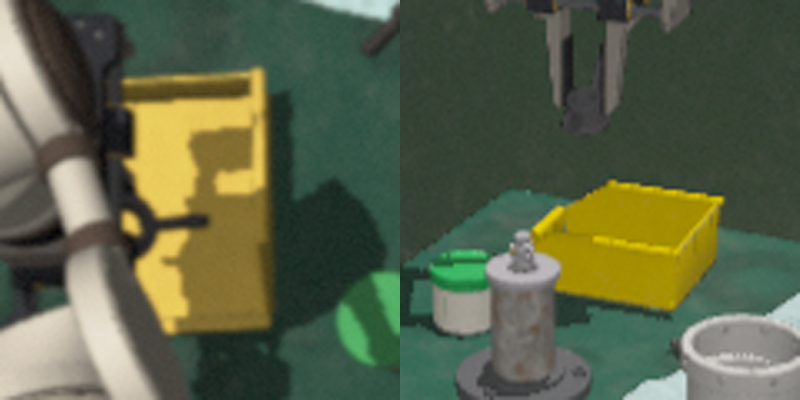

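Call:
step_arm(targets=[0,0,0,0,0.6,0,-1,0,0,0,0,0.6,0,-1,0,0,0,0,0.6,0,-1,0,0,0,0,0.4,0,-1,0,0,0,0,0.2,0,-1,0,0,0,0,0,0,-1])

```text
t: 19.92
tool_pos: [0.4388, 0.349, 0.0088]
ee_rot: [-1.245, 1.15, -1.15]
force: [0.1, -0.8, -2.1]
opening: 0.0345
```

Call:
step_arm(targets=[0,0,0,0,0,0,0.1,0,0,0,0,0,0,0.1,0,0,0,0,0,0,0.1,0,0,0,0,-0.4,0,0.1,0,0,0,0,-1,0,0.1,0,0,0,0,-1,0,0.1])

```text
t: 20.68
tool_pos: [0.4382, 0.3485, 0.1296]
ee_rot: [-1.246, 1.15, -1.15]
force: [0.6, -1.7, -0.1]
opening: 0.0506
```

Run:
```python
from h import *
s=env.snapshot("top");sd=env.snapshot("side");o=env.get_obs();print(o["tool_pos"],o["force"],o["opening"],o["t"])
A=cv2.resize(s["frame"][165:285,95:215],None,fx=3.33,fy=3.33,interpolation=cv2.INTER_CUBIC)
B=cv2.resize(sd["frame"][110:230,260:380],None,fx=3.33,fy=3.33,interpolation=cv2.INTER_CUBIC)
cv2.imwrite("pics/p16.png",np.hstack([A,B])[:,:,::-1])
```

```text
[0.44271735 0.35092334 0.13544847] [ 0.94901203 -0.31033421  0.32071344] 0.050528652370937475 20.775
```

View pics/p16.png

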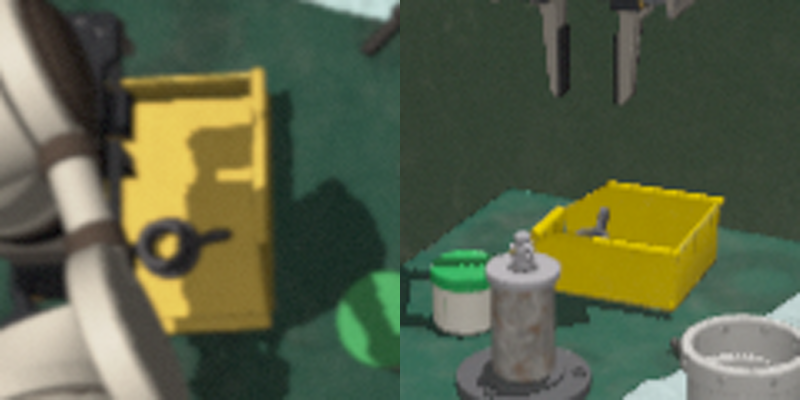

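Run:
```python
from h import *
s=env.snapshot("top");o=env.get_obs()
A=cv2.resize(s["frame"][185:245,220:280],None,fx=10,fy=10,interpolation=cv2.INTER_CUBIC)
cv2.imwrite("pics/p17.png",A[:,:,::-1])
```

```text
(no output)
```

View pics/p17.png

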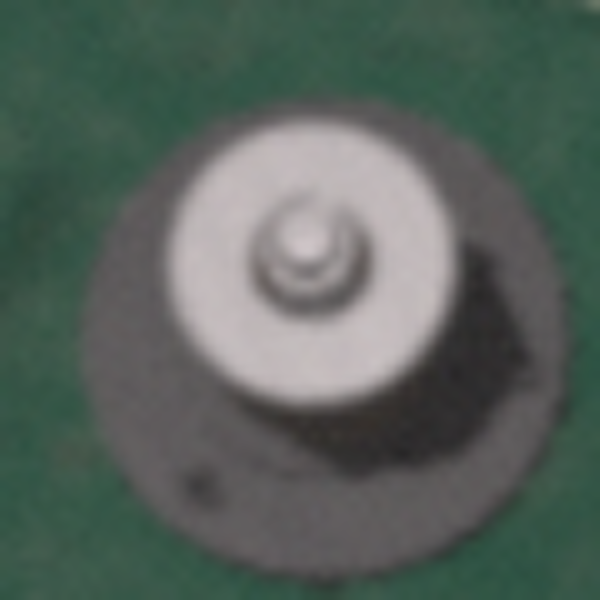

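Call:
step_arm(targets=[0,0,0,0.95,0,0.14,0.1,0,0,0,0.95,0,0.14,0.1,0,0,0,0.95,0,0.14,1,0,0,0,0.95,0,0.14,1,0,0,0,0.95,0,0.14,1,0,-1,0,0,0,0,1,0,-1,0,0,0,0,1,0,-1,0,0,0,0,1,0,-1,0,0,0,0,1,0,-1,0,0,0,0,1])

```text
t: 22.08
tool_pos: [0.4911, 0.1148, 0.1265]
ee_rot: [-1.385, 0.888, -0.884]
force: [0.1, 0.6, 0.3]
opening: 0.0921
```

Call:
step_arm(targets=[0,-1,0,0,0,0,1,0,-1,0,0,0,0,1,0,-1,0,0,0,0,1,0,-1,0,0,0,0,1,0,-1,0,0,0,0,1,0,-1,0,0,0,0,1,0,-1,0,0,0,0,1,0,-1,0,0,0,0,1,0,-1,0,0,0,0,1,0,-1,0,0,0,0,1])

```text
t: 23.32
tool_pos: [0.4911, 0.1148, 0.1265]
ee_rot: [-1.544, 0.348, -0.344]
force: [-0.1, 0.5, 0.4]
opening: 0.0918
```

Call:
step_arm(targets=[0,-1,0,0,0,0,1,0,-1,0,0,0,0,1,0,-1,0,0,0,0,1,0,-1,0,0,0,0,1,0,-1,0,0,0,0,1,0,-1,0,0,0,0,1,0,-0.35,0,0,0,0,1,0,0,0,0,0,0,1])

```text
t: 24.32
tool_pos: [0.4918, 0.1148, 0.1274]
ee_rot: [-1.571, 0.002, 0.0]
force: [0.4, -0.0, -0.3]
opening: 0.0918
```

Run:
```python
from h import *
sd=env.snapshot("side");o=env.get_obs();print(o["tool_pos"],o["ee_rot"],o["force"],o["opening"],o["t"])
B=cv2.resize(sd["frame"][110:210,245:345],None,fx=6,fy=6,interpolation=cv2.INTER_CUBIC)
cv2.imwrite("pics/p18.png",B[:,:,::-1])
```

```text
[0.49195299 0.11476404 0.12765262] [-1.57079902e+00  1.54300868e-03  5.67230885e-05] [ 0.43407527 -0.7199021   0.50269515] 0.09179305714036994 24.375
```

View pics/p18.png

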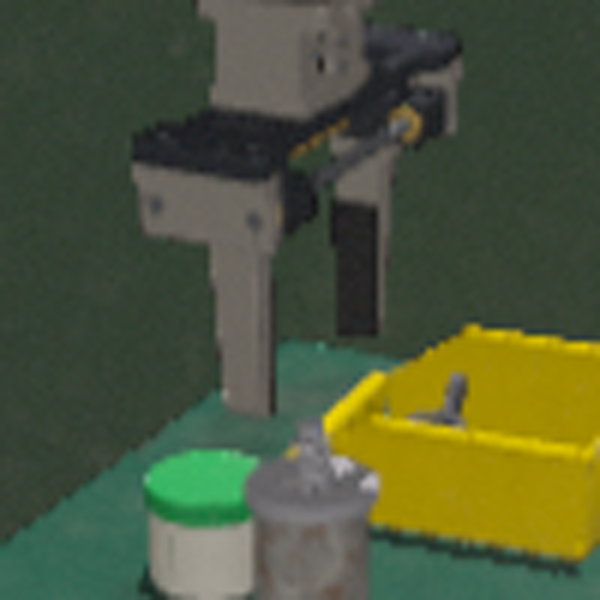

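Call:
step_arm(targets=[0,0,0,0,0.6,0,1,0,0,0,0,0.6,0,1,0,0,0,0,0.2,0,1,0,0,0,0,0,0,1])

```text
t: 24.88
tool_pos: [0.492, 0.1148, 0.058]
ee_rot: [-1.571, 0.001, 0.001]
force: [-0.0, 0.5, 0.7]
opening: 0.0922
```

Call:
step_arm(targets=[0,0,0,0,0,0,0.5,0,0,0,0,0,0,-1,0,0,0,0,0,0,-1,0,0,0,0,0,0,-1,0,0,0,0,0,0,-1], squeeze=15)

```text
t: 25.5
tool_pos: [0.4928, 0.1149, 0.0587]
ee_rot: [-1.571, -0.001, -0.001]
force: [-0.3, 1.2, 2.5]
opening: 0.0601
```

Run:
```python
from h import *
sd=env.snapshot("side");o=env.get_obs();print(o["tool_pos"],o["ee_rot"],o["force"],o["opening"],o["t"])
B=cv2.resize(sd["frame"][140:230,250:340],None,fx=6,fy=6,interpolation=cv2.INTER_CUBIC)
cv2.imwrite("pics/p19.png",B[:,:,::-1])
```

```text
[0.49278319 0.11488896 0.05871197] [-1.57060623e+00 -6.45414244e-04 -8.01227564e-04] [-0.54682083  0.82924633  2.16539689] 0.06028430465011652 25.55
```

View pics/p19.png

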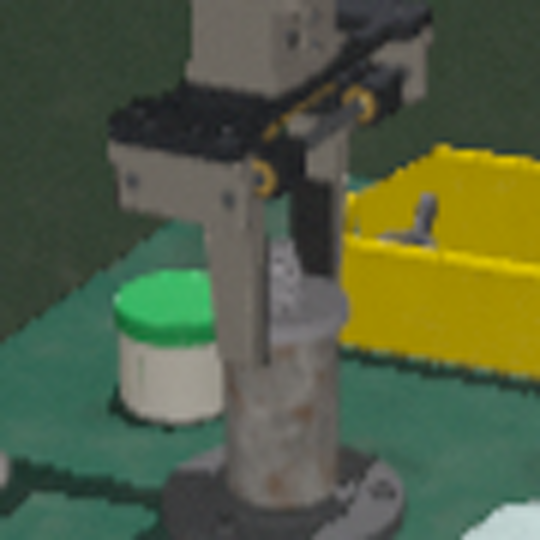

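Call:
step_arm(targets=[0,0,0,0,0,0,-1,0,0,0,0,-0.1,0,-1,0,0,0,0,-0.2,0,-1], squeeze=30)

```text
t: 25.92
tool_pos: [0.4913, 0.1147, 0.0727]
ee_rot: [-1.571, 0.002, 0.002]
force: [-0.3, -1.1, -0.9]
opening: 0.0594
```

Call:
step_arm(targets=[0,0,0,0,-0.3,0,-1,0,0,0,0,-0.4,0,-1,0,0,0,0,-0.6,0,-1,0,0,0,0,-0.4,0,-1])

```text
t: 26.42
tool_pos: [0.4931, 0.1147, 0.1608]
ee_rot: [-1.571, -0.002, -0.002]
force: [0.6, -1.0, -1.2]
opening: 0.0595
```

Run:
```python
from h import *
sd=env.snapshot("side");o=env.get_obs();print(o["tool_pos"],o["ee_rot"],o["force"],o["opening"],o["t"])
B=cv2.resize(sd["frame"][110:230,240:360],None,fx=5,fy=5,interpolation=cv2.INTER_CUBIC)
cv2.imwrite("pics/p20.png",B[:,:,::-1])
```

```text
[0.49470879 0.11478226 0.16338479] [-1.57093333 -0.00534635 -0.00528444] [0.32983216 0.36791928 1.41449319] 0.05953235364369778 26.475
```

View pics/p20.png

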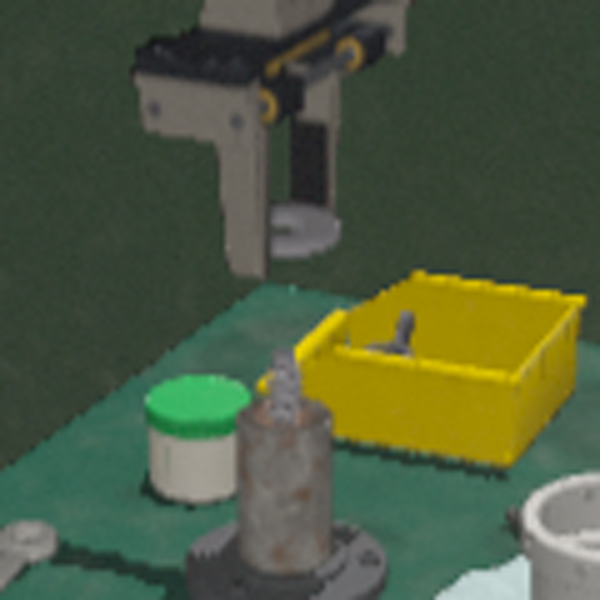

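Call:
step_arm(targets=[0,0,0,0.05,0,0.8,-1,0,0,0,0.05,0,0.8,-1,0,0,0,0.05,0,0.8,-1,0,0,0,0.05,0,0.8,-1,0,0,0,0.05,0,0.8,-1,0,0,0,0.05,0,0.8,-1,0,-1,0,0,0,0,-1,0,0,0,0,0.8,0,-1,0,0,0,0,0.4,0,-1,0,0,0,0,0,0,-1])

```text
t: 27.72
tool_pos: [0.5058, 0.3539, 0.0962]
ee_rot: [-1.572, -0.051, 0.058]
force: [-0.4, 0.4, -1.4]
opening: 0.0592
```

Run:
```python
from h import *
s=env.snapshot("top");sd=env.snapshot("side");o=env.get_obs();print(o["tool_pos"],o["force"],o["opening"],o["t"])
A=cv2.resize(s["frame"][165:285,95:215],None,fx=3.33,fy=3.33,interpolation=cv2.INTER_CUBIC)
B=cv2.resize(sd["frame"][110:230,260:380],None,fx=3.33,fy=3.33,interpolation=cv2.INTER_CUBIC)
cv2.imwrite("pics/p21.png",np.hstack([A,B])[:,:,::-1])
```

```text
[0.50795283 0.35488538 0.09922232] [ 0.43746085  0.36712139 -0.44815493] 0.05942658045691804 27.825
```

View pics/p21.png

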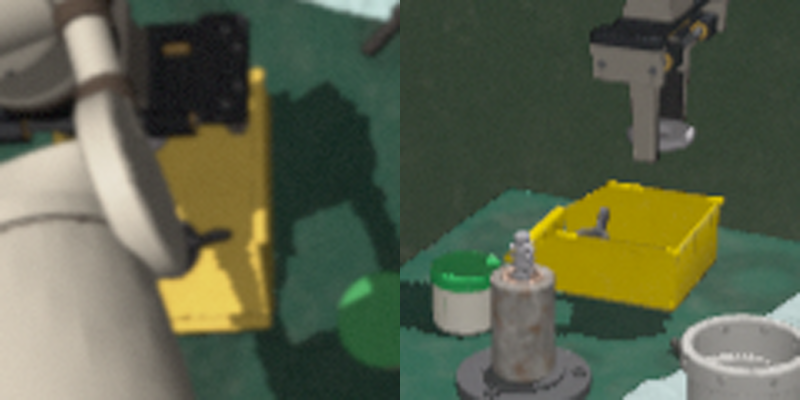

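Call:
step_arm(targets=[0,0,0,0,0.7,0,-1,0,0,0,0,0.7,0,-1,0,0,0,0,0.4,0,-1,0,0,0,0,0.3,0,-1,0,0,0,0,0.2,0,-1,0,0,0,0,0,0,-1])

```text
t: 28.58
tool_pos: [0.5073, 0.3548, -0.0169]
ee_rot: [-1.57, -0.054, 0.055]
force: [-0.4, 0.4, -1.5]
opening: 0.0594
```

Call:
step_arm(targets=[0,0,0,0,0,0,0.5,0,0,0,0,0,0,0.5,0,0,0,0,0,0,0.5,0,0,0,0,-0.6,0,0.5,0,0,0,0,-1,0,0.5,0,0,0,0,-1,0,0.5,0,1,0,0,-0.8,0,0.5])

```text
t: 29.45
tool_pos: [0.508, 0.355, 0.1561]
ee_rot: [-1.57, -0.0, -0.003]
force: [1.0, -0.6, 0.6]
opening: 0.069
```

Run:
```python
from h import *
s=env.snapshot("top");sd=env.snapshot("side");o=env.get_obs();print(o["tool_pos"],o["ee_rot"],o["force"],o["opening"],o["t"])
A=cv2.resize(s["frame"][165:285,95:215],None,fx=3.33,fy=3.33,interpolation=cv2.INTER_CUBIC)
B=cv2.resize(sd["frame"][110:230,260:380],None,fx=3.33,fy=3.33,interpolation=cv2.INTER_CUBIC)
cv2.imwrite("pics/p22.png",np.hstack([A,B])[:,:,::-1])
```

```text
[0.51085388 0.35639714 0.15988732] [-1.56624184 -0.00730462 -0.00878634] [ 0.23241174 -0.13036157  0.66528037] 0.06884987641875745 29.55
```

View pics/p22.png

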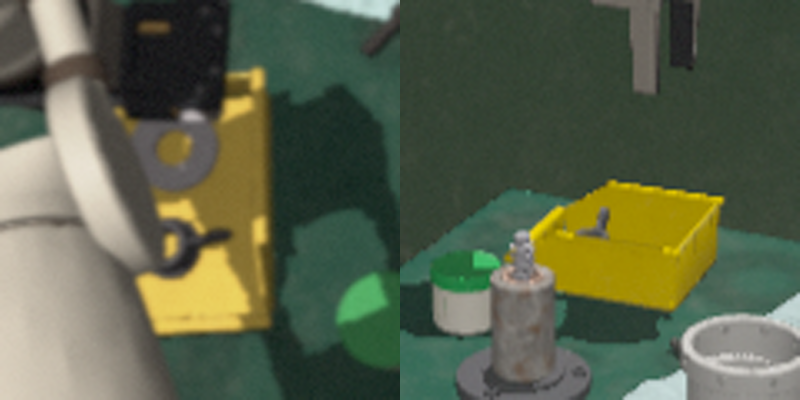

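Run:
```python
from h import *
s=env.snapshot("top")
print(ray(s,(251.35,211.15),.108))
A=cv2.resize(s["frame"][185:245,220:280],None,fx=10,fy=10,interpolation=cv2.INTER_CUBIC)
cv2.imwrite("pics/p23.png",A[:,:,::-1])
```

```text
[0.49148862 0.11446918 0.108     ]
```

View pics/p23.png

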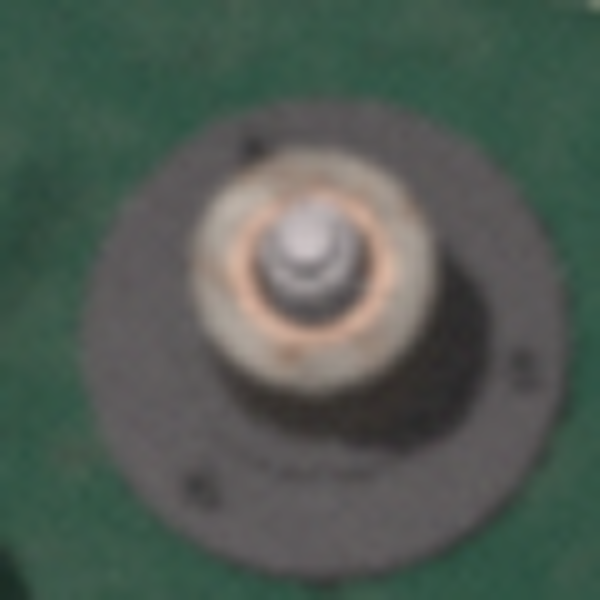

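Call:
step_arm(targets=[0,0,0,-0.05,0,-0.8,0.5,0,0,0,-0.05,0,-0.8,0.5,0,0,0,-0.05,0,-0.8,1,0,0,0,-0.05,0,-0.8,1,0,0,0,-0.06,0,-0.8,1,0,0,0,-0.06,0,-0.8,1,0,0,0,0,0.3,0,1,0,0,0,0,0,0,1])

```text
t: 30.6
tool_pos: [0.4894, 0.1153, 0.1356]
ee_rot: [-1.57, 0.004, 0.004]
force: [-0.1, 0.4, 0.1]
opening: 0.0917
```

Call:
step_arm(targets=[0,0,0,0.04,0.7,0,1,0,0,0,0,0.7,0,1,0,0,0,0,0.4,0,1,0,0,0,0,0.28,0,1,0,0,0,0,0,0,1])

```text
t: 31.22
tool_pos: [0.4924, 0.1155, 0.0332]
ee_rot: [-1.571, 0.001, 0.003]
force: [0.6, -0.0, 0.8]
opening: 0.0919
```

Call:
step_arm(targets=[0,0,0,0,0,0,0.3,0,0,0,0,0,0,0,0,0,0,0,0,0,-1,0,0,0,0,0,0,-1,0,0,0,0,0,0,-1], squeeze=20)

```text
t: 31.85
tool_pos: [0.4937, 0.1143, 0.0346]
ee_rot: [-1.572, -0.0, -0.0]
force: [-1.0, -2.3, 1.5]
opening: 0.052
```

Run:
```python
from h import *
sd=env.snapshot("side");o=env.get_obs();print(o["tool_pos"],o["ee_rot"],o["force"],o["opening"],o["t"])
B=cv2.resize(sd["frame"][130:240,240:350],None,fx=5,fy=5,interpolation=cv2.INTER_CUBIC)
cv2.imwrite("pics/p24.png",B[:,:,::-1])
```

```text
[0.49367445 0.11430858 0.03457997] [-1.57158750e+00 -4.31309658e-04 -4.68617529e-04] [-1.21653216 -2.29558226  1.95150895] 0.05222623669751616 31.9
```

View pics/p24.png

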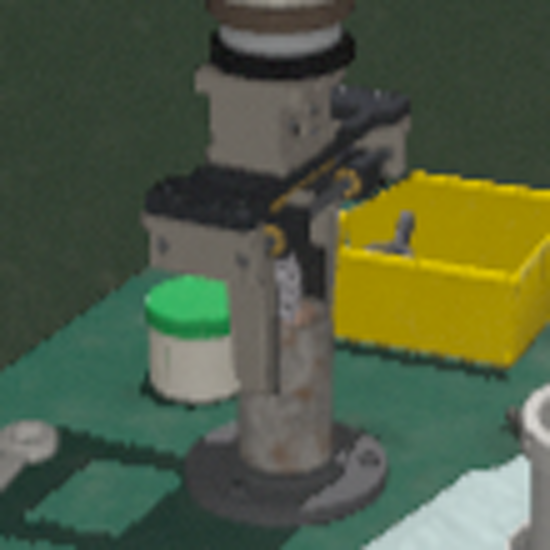

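Call:
step_arm(targets=[0,0,0,0,0,0,-1,0,0,0,0,0,0,-1,0,0,0,0,-0.1,0,-1,0,0,0,0,-0.2,0,-1], squeeze=45)

```text
t: 32.4
tool_pos: [0.4915, 0.1152, 0.0479]
ee_rot: [-1.57, 0.003, 0.003]
force: [-0.4, -0.4, -6.7]
opening: 0.052
```

Call:
step_arm(targets=[0,0,0,0,-0.3,0,-1,0,0,0,0,-0.4,0,-1,0,0,0,0,-0.4,0,-1,0,0,0,0,-0.4,0,-1,0,0,0,0,-0.4,0,-1,0,0,0,0,-0.4,0,-1,0,0,0,0,-0.1,0,-1,0,0,0,0,0,0,-1])

```text
t: 33.4
tool_pos: [0.4931, 0.1149, 0.1692]
ee_rot: [-1.571, 0.0, 0.0]
force: [0.4, 0.1, -7.2]
opening: 0.052
```

Run:
```python
from h import *
sd=env.snapshot("side");o=env.get_obs();print(o["tool_pos"],o["ee_rot"],o["force"],o["ft_torque"],o["opening"],o["t"])
B=cv2.resize(sd["frame"][110:230,240:360],None,fx=5,fy=5,interpolation=cv2.INTER_CUBIC)
cv2.imwrite("pics/p25.png",B[:,:,::-1])
```

```text
[0.49267634 0.11490661 0.16853622] [-1.57058609e+00  1.15654574e-03  1.06882232e-03] [-0.75557919 -0.15549928 -7.82693654] [-0.02671051 -0.00241849  0.03953598] 0.051833252251148355 33.45
```

View pics/p25.png

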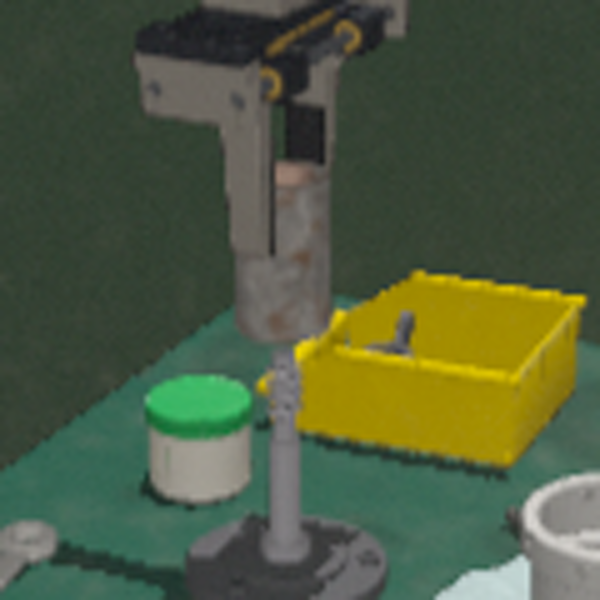

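Call:
step_arm(targets=[0,0,0,-0.02,-0.1,-0.3,-1,0,0,0,-0.05,0,-0.5,-1,0,0,0,-0.05,0,-0.6,-1,0,0,0,-0.05,0,-0.6,-1,0,0,0,-0.05,0,-0.6,-1,0,0,0,-0.05,0,-0.5,-1,0,0,0,-0.02,0,-0.26,-1,0,0,0,0,0,0,-1,0,0,0,0,0,0,-1])

```text
t: 34.58
tool_pos: [0.4788, -0.0525, 0.1741]
ee_rot: [-1.57, -0.0, 0.0]
force: [-0.9, 0.1, -7.9]
opening: 0.052
```

Call:
step_arm(targets=[0,0,0,0,0.3,0,-1,0,0,0,0,0.5,0,-1,0,0,0,0,0.5,0,-1,0,0,0,0,0.5,0,-1,0,0,0,0,0.5,0,-1,0,0,0,0,0.3,0,-1,0,0,0,0,0,0,-1])

```text
t: 35.45
tool_pos: [0.4775, -0.0524, 0.0428]
ee_rot: [-1.57, 0.002, 0.003]
force: [-0.5, 0.6, -6.6]
opening: 0.0519
```

Run:
```python
from h import *
sd=env.snapshot("side");o=env.get_obs();print(o["tool_pos"],o["ee_rot"],o["force"],o["ft_torque"],o["opening"],o["t"])
B=cv2.resize(sd["frame"][150:290,200:340],None,fx=4.2,fy=4.2,interpolation=cv2.INTER_CUBIC)
cv2.imwrite("pics/p26.png",B[:,:,::-1])
```

```text
[ 0.47867172 -0.05289935  0.04400645] [-1.57050428e+00  2.55798766e-04  7.87683562e-04] [ 1.16204877 -0.06764019 -7.28364941] [ 0.07413968 -0.02127081  0.02391395] 0.05190358859912445 35.5
```

View pics/p26.png

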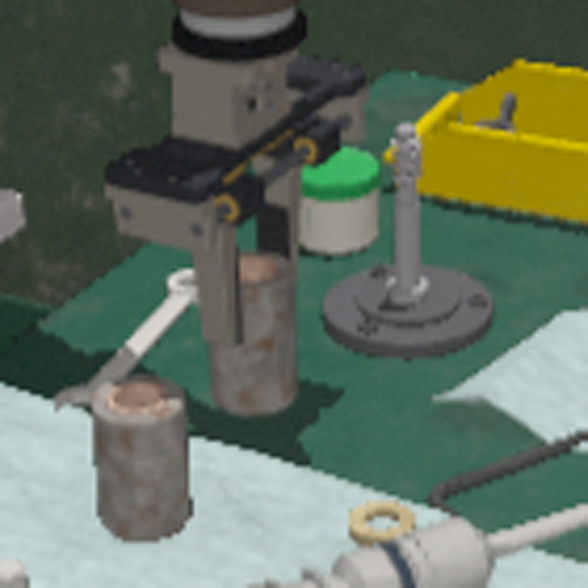

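Call:
step_arm(targets=[0,0,0,0,0.2,0,-1,0,0,0,0,0.15,0,-1,0,0,0,0,0.06,0,-1,0,0,0,0,0,0,-1])

```text
t: 36.0
tool_pos: [0.4787, -0.0532, 0.0235]
ee_rot: [-1.571, 0.0, 0.0]
force: [-0.4, 0.6, -7.8]
opening: 0.0518
```

Call:
step_arm(targets=[0,0,0,0,0.03,0,-1,0,0,0,0,0.03,0,-1,0,0,0,0,0,0,-1])

```text
t: 36.38
tool_pos: [0.4788, -0.0532, 0.0207]
ee_rot: [-1.571, 0.0, -0.0]
force: [0.1, -1.3, -7.4]
opening: 0.052
```

Call:
step_arm(targets=[0,0,0,0,0.02,0,-1,0,0,0,0,0,0,-1])

```text
t: 36.62
tool_pos: [0.4788, -0.0532, 0.0197]
ee_rot: [-1.571, 0.0, 0.0]
force: [-1.0, 0.2, -7.8]
opening: 0.0521
```

Call:
step_arm(targets=[0,0,0,0,0.02,0,-1,0,0,0,0,0,0,-1])

```text
t: 36.88
tool_pos: [0.4789, -0.0533, 0.0188]
ee_rot: [-1.571, -0.0, -0.0]
force: [-0.1, -0.3, -7.2]
opening: 0.0517
```

Call:
step_arm(targets=[0,0,0,0,0.02,0,-1,0,0,0,0,0,0,-1])

```text
t: 37.12
tool_pos: [0.4793, -0.0534, 0.0186]
ee_rot: [-1.571, -0.0, -0.0]
force: [-3.4, 0.5, 3.2]
opening: 0.0519
```

Call:
step_arm(targets=[0,0,0,0,0.02,0,-1,0,0,0,0,0,0,-1])

```text
t: 37.38
tool_pos: [0.4794, -0.0534, 0.0186]
ee_rot: [-1.571, -0.0, -0.0]
force: [-6.5, 1.5, 11.6]
opening: 0.0518
```

Call:
step_arm(targets=[0,0,0,0,-0.01,0,-1,0,0,0,0,0,0,-1], squeeze=10)

```text
t: 37.62
tool_pos: [0.4797, -0.0536, 0.0184]
ee_rot: [-1.572, -0.001, -0.001]
force: [-3.1, 0.1, 7.1]
opening: 0.0525
```

Call:
step_arm(targets=[0,0,0,0,0,0,0.2,0,0,0,0,0,0,0.4,0,0,0,0,0,0,0.5,0,0,0,0,0,0,0.5,0,0,0,0,0,0,0.5])

```text
t: 38.25
tool_pos: [0.4788, -0.0532, 0.0172]
ee_rot: [-1.571, 0.0, -0.0]
force: [0.2, -0.5, -0.3]
opening: 0.0689
```

Run:
```python
from h import *
sd=env.snapshot("side");o=env.get_obs();print(o["tool_pos"],o["ee_rot"],o["force"],o["opening"],o["t"])
B=cv2.resize(sd["frame"][150:290,200:340],None,fx=4.2,fy=4.2,interpolation=cv2.INTER_CUBIC)
cv2.imwrite("pics/p27.png",B[:,:,::-1])
```

```text
[ 0.47883615 -0.05323785  0.01721364] [-1.57079799e+00  6.46438991e-05 -9.78438416e-05] [ 0.48333498  0.03012687 -0.33816059] 0.06884596195635778 38.3
```

View pics/p27.png

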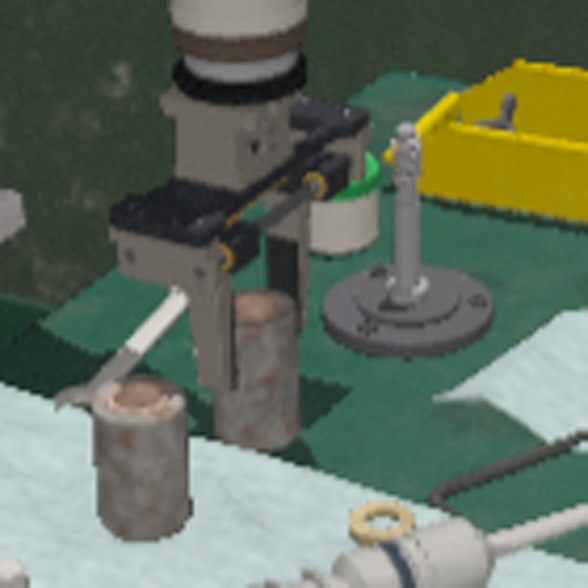

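Bush stands free between the open fingers (base near (257,440) in the crop). Raise straight up.

Call:
step_arm(targets=[0,0,0,0,-0.2,0,0.6,0,0,0,0,-0.5,0,0.6,0,0,0,0,-0.7,0,0.6,0,0,0,0,-1,0,0.6,0,0,0,0,-1,0,0.6,0,0,0,-1,0,1,0.6,0,0,0,-1,0,1,0.6,0,0,0,-1,0,1,0.6,0,0,0,0,0,1,0.6,0,0,0,0,0,0,0.6])

```text
t: 39.55
tool_pos: [0.3455, 0.1319, 0.1881]
ee_rot: [-1.57, -0.006, 0.003]
force: [-0.4, 0.1, 0.7]
opening: 0.0734
```

Run:
```python
from h import *
s=env.snapshot("top");sd=env.snapshot("side");o=env.get_obs();print(o["tool_pos"],o["force"],o["opening"],o["t"])
A=cv2.resize(s["frame"][150:290,100:400],None,fx=2.6,fy=2.6,interpolation=cv2.INTER_CUBIC)
B=sd["frame"]
cv2.imwrite("pics/p28.png",A[:,:,::-1]);cv2.imwrite("pics/p29.png",cv2.resize(B[130:290,200:380],None,fx=4,fy=3.75)[:,:,::-1])
```

```text
[0.34635786 0.1293392  0.18775025] [ 1.02802019 -0.39697445 -0.18527624] 0.0736231906192285 39.65
```

View pics/p28.png

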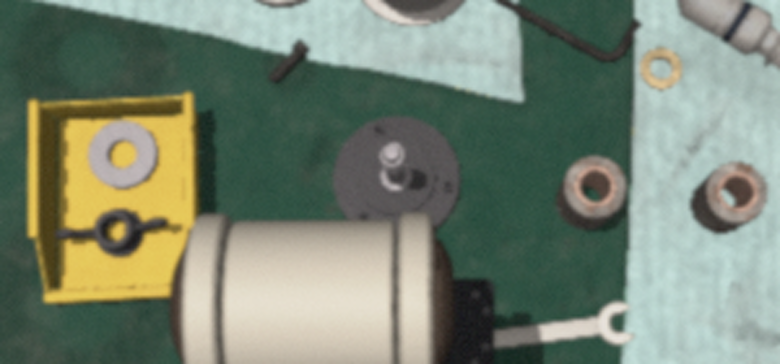

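View pics/p29.png

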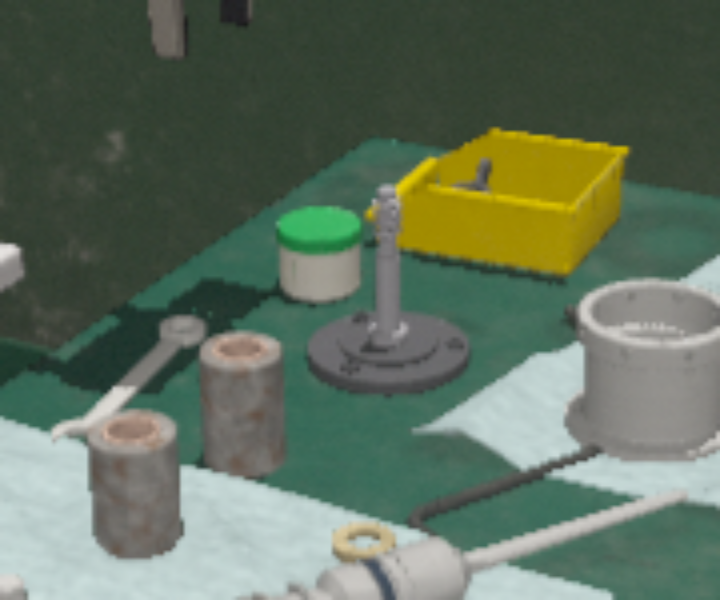

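Run:
```python
from h import *
s=env.snapshot("top")
f=lambda x,y:(100+(x+.5)/2.6-.5,150+(y+.5)/2.6-.5)
a=ray(s,f(595,187),.084);b=ray(s,f(738,192),.084);print(a,b,np.hypot(*(a-b)[:2]))
o=env.get_obs();print(o["dq"].round(3),o["t"])
print(env.job_done())
```

```text
[ 0.47718329 -0.050859    0.084     ] [ 0.47601476 -0.16933474  0.084     ] 0.11848150313246714
[-0.027  0.009  0.001  0.002 -0.002  0.003] 39.7
the job is handed in; nothing more can be done
None
```

The job is done and handed in at about 39.7 s of the 72 s allowed. The hand-in gives no verdict.

**What I did:**
- **Wing nut:** I pushed a wing counter-clockwise with the closed fingertips for about 1.1 turns. Then I gripped the hub, lifted the nut off and put it in the bin.
- **Washer:** I gripped it across its diameter, lifted it off and laid it in the bin. The bush was still on its seat.
- **Bush:** I lifted it 134 mm and set it down upright in 1 mm steps, until I felt contact, about 118 mm from the other bush.

**Last checks:**
- The final pictures show the nut and washer in the bin. Both bushes stand upright, with their axes measured at 118 mm against the 140 mm limit.
- The arm is clear of everything. The grease pot, cap screw and other bush look unmoved; I judged that by eye.

**What disagreed:**
- **Tool height:** The fingertips really end about 31 mm above the reported TCP height. The side view showed it, and a light touch on the bench confirmed it, with contact at a reported z of about -0.031 m. I corrected all later heights for this.
- **Nut tilt:** After the thread let go, the nut leaned about 20° on the stud. I gripped it across that tilt, and it came off without catching.

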